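# Lock a water filter into the resting head

### The job

Fit the fresh water filter cartridge into the twin filter stand, in the head whose valve is shut (red handle lying across its pipe): lower its two lugs through the head's slots, push it fully home and lock it with a quarter turn clockwise seen from above. If that head wears the dust cap, first lift the cap off and stand it knob up in the steel tray, flat on the tray's floor beside the filter basket; if the cap is on the other head, leave it on. Do not shift or tip the two sauce bottles, the mug or the basket, and leave the cartridge upright and released.

Things in the scene. Friction and masses are not known exactly. Their poses are not given: they have to be found in the camera images.
- cartridge_center (a point): Loose filter cartridge, upright, 122 mm tall, about 0.35 kg; point on its axis 61 mm above the underside. z up, x along grip bar and both lugs (same after a half turn). From below: neck 42 mm dia, 0-28 mm, with 2 lugs 10 wide, 8 high at its foot, 59 over both; white body, blue band, 62 dia, 28-84; blue grip bar 58 long (x), 16 thick (y), 83-122 mm.
- head_a: Grey round filter head, fixed, 76 mm dia, 34 high, the one wearing the dust cap at the start. Origin on its axis at its underside; z up; x through its two lug slots (at +x and -x, white dots). Bore 48 dia, slots about 17 wide and 66 across. Flange 22-34 mm high, chamber below it with its floor at 10 mm. 160 mm from head_b; left and right change.
- head_b: The same head without cap at the start. In either head: enter with cartridge x along head x (either way round, within 6 degrees, 2.5 mm); it sinks freely till its underside stands on the chamber floor (its centre then 71 mm over head origin), then turns clockwise from above (negative about z) under the flange to a stop at about 90 degrees; not the other way. Friction keeps it.
- valve_shut: Fixed brass valve, 72 mm in front of (towards the robot from) the head it feeds, the nearer head. Its red bar handle, 52 x 14 mm, lies ACROSS the pipe: line shut, this head is to be fitted. Origin on the base plate (12 mm thick) under the stem; stem end 50 mm above it.
- valve_open: The same valve in front of the other head, its red handle lying ALONG the pipe (pointing at the head): this line is live, leave that head as it is.
- cap_center (a point): Dust cap, loose, on head_a at the start, 0.07 kg, 52 mm tall; point on its axis 26 mm above its underside. From below: black spigot 40 mm dia, 0-10 mm, loose in the bore; black disc 74 dia, 10-18; orange bar knob 44 long (x), 14 thick (y), 18-52. On the head the point is 50 mm above the head's origin, the spigot 10 mm deep.
- tray: Fixed pressed steel tray, 330 mm (x) by 138 mm (y), rim 21 mm high, floor 3 mm thick. Origin at the centre of its underside. Flat floor from x = -120 to 132 mm and y = -46 to 46 mm. It stands on one side of the filter stand, the cartridge on the other; the sides change.
- basket_center (a point): Loose steel filter basket, 69 mm diameter, 25 mm tall, standing in the tray somewhere along its x axis; a bystander. This point is on its axis half-way up.
- sauce_red: Bystander: orange-red squeeze sauce bottle, loose, 57 mm diameter, 205 mm tall (body 154 mm, nozzle above). Origin at the centre of its underside.
- sauce_white: Bystander: cream-white squeeze sauce bottle, loose, same size and origin.
- mug: Bystander: white mug, loose, 78 mm diameter, 112 mm with its handle (towards its -y), 102 mm tall. Origin at the centre of the underside of its bounding box.
Mind the look-alikes: they are no part of the job. Of the things like the part that bears cap_center, leave any that is brown; of the rest the larger one is meant. What is shaped like the part that bears cartridge_center but pink is not meant.

How it is judged:
At the end, for the whole second after the job is handed in: Cartridge upright (0.1 rad) in the shut valve's head, within 7 mm of its axis, home (centre 66 to 74.5 mm above head origin), turned 65 degrees or more. Cap: if that is head_a, knob up, flat in the tray, within 105 (x), 35 mm (y) of its centre; else still seated on head_a within 7 mm (((horizontal distance between cartridge_center and head_a below 0.007 m and z of cartridge_center in the frame of head_a between 0.066 and 0.0745 m and angle between the x axis of cartridge_center and the x axis of head_a, either way round above 1.13 rad and horizontal distance between head_a and valve_shut below 0.1 m and x of cap_center in the frame of tray between -0.105 and 0.105 m and y of cap_center in the frame of tray between -0.035 and 0.035 m and z of cap_center in the frame of tray below 0.036 m and angle between cap_center's own z axis and vertical below 0.15 rad) or (horizontal distance between cartridge_center and head_b below 0.007 m and z of cartridge_center in the frame of head_b between 0.066 and 0.0745 m and angle between the x axis of cartridge_center and the x axis of head_b, either way round above 1.13 rad and horizontal distance between head_b and valve_shut below 0.1 m and horizontal distance between cap_center and head_a below 0.007 m and z of cap_center in the frame of head_a below 0.055 m)) and angle between cartridge_center's own z axis and vertical below 0.1 rad); the robot touches nothing.
It fails at once if the orange-red sauce bottle is shifted more than 30 mm or tipped (distance of sauce_red from where it was at the start of the episode above 0.03 m or angle between sauce_red's own z axis and vertical above 0.3 rad).
It fails at once if the white sauce bottle is shifted more than 30 mm or tipped (distance of sauce_white from where it was at the start of the episode above 0.03 m or angle between sauce_white's own z axis and vertical above 0.3 rad).
It fails at once if the mug is shifted more than 30 mm or tipped (distance of mug from where it was at the start of the episode above 0.03 m or angle between mug's own z axis and vertical above 0.3 rad).
It fails at once if the filter basket is shifted more than 30 mm or tipped (distance of basket_center from where it was at the start of the episode above 0.03 m or angle between basket_center's own z axis and vertical above 0.3 rad).
It fails at once if the cap on the live head is lifted or shifted off its seat (horizontal distance between head_a and valve_open below 0.1 m and distance of cap_center from where it was at the start of the episode above 0.02 m).
It also fails if it takes over 72 s, if anything falls off the work surface, if the arm or the gripper's body presses on something with over 40 N, if the wrist force passes 120 N, or if a joint passes its speed limit or range.

### The arm

A 6-joint arm with a two-finger parallel gripper is mounted at the origin on a cart in front of the work surface, level with it; the furniture and walls round the work are solid. World frame = base frame: x ahead of the robot, y to its left, z up, the work surface at z = 0. Lengths are in m, angles in rad, forces in N, time in s.
With the tool pointing down it reaches from about 0.375 to 0.975 m from the base axis. Payload 3.8 kg.
Tool frame: the origin (TCP) lies on the centre line of the jaws, within the pads' length; the fingertips stand 8 mm ahead of it and the grasp point (between the pads) lies 11 mm behind it; z points along the fingers, y is the direction in which the jaws open and shut (so a half turn about z gives the same grasp; the last joint's range is limited). The gripper opens to 85 mm and grips with 20 to 120 N. Pads are 22 mm wide; open, the fingers measure 114 mm over their backs; the gripper's body (76 mm by 85 mm) begins 54 mm behind the grasp point. The pads swing forward as they close: fully open they stand 13 mm farther back than shut.
Start: joints at [-1.195, 0.264, 1.604, -0, 1.274, -0.037], TCP at [0.271, -0.618, 0.217] pointing down, gripper open.
Joint ranges: [-2.63, 2.63], [-0.94, 2.18], [0.31, 2.57], [-1.31, 4.45], [0, 2.66], [-2.55, 2.55]. Speed limits (rad/s): [2.57, 2.57, 3.14, 3.14, 3.14, 3.14].

### API

Orientations are given as a rotation vector (axis times angle).
In Python, from workcell import bot gives the robot as it stands.
- The arm moves only by the tool arm_command, never from a script. Its arguments are lists of equal length, an entry for each row: "slide": the shift along the tool's x, y, z in m, a list of three; "angular": the turn, a rotation vector about the tool's x, y, z in degrees, a list of three; "hand": the finger opening in m, from 0 to 0.0854. A call has exactly 8 rows; each row shifts and turns the pose as measured when the row begins, along the tool's axes as they then stand; what a row does not reach is not made up. A row lasts 1/10 s, in which the tool goes at most 50 mm and 8.59 degrees, less where a joint would pass 70% of its speed; a pose out of reach is approached as far as the arm can. A call is refused whole if a number of a shift passes 0.05 or a number of a turn 8.59, either way. A call with a gripper value outside its range is refused whole. The fingers move at their own pace and stop on an object; "squeeze" is the grip in N (left out, the last holds). Time passes only in rows, so rows that do not move let the fingers close, or fill a call up. It gives the time, the measured TCP pose, the force and the opening at its end, in the units of the state.
- bot.read_state(): the state, without advancing time (a new reading comes with each control period).
- bot.read_camera(name): name is "scene" or "top"; returns the picture (400x640x3 uint8, red, green, blue); there is no depth.
- bot.get_calibration(name): a dict with "fx", "fy", "cx", "cy" (pixels), "R" (3x3) and "t" (3): a world point X has camera coordinates R X + t. Camera axes: x right, y down, z forward; pixel columns grow to the right and rows downward; lengths in m; the calibration is good to about 2 mm. A picture is of the moment at which its call begins. get_calibration takes no time and is no camera call.
- bot.finish_job(): hands the job in, once; it reports no verdict.
The state is a dict: "time": time; "q": joint angles; "joint_vel": joint speeds; "joint_torque": joint torques, N m; "tool_pos": TCP position; "tcp_rot": TCP orientation; "wrist_force": force on the tool from outside, world axes, zero at the start; "torque": the same for the moment, N m; "width": opening from 0.0 (shut) to 1.0 (fully open).
Only numpy, scipy, OpenCV 4.12 (cv2) and the standard library are available. Lean on these libraries where they do the work, as an engineer would, in place of code of your own. Each camera call takes 0.05 s, during which the arm holds its last target.

## Working session

There is one attempt and no reset: what is moved stays moved. The work goes in short steps, Python scripts to look and compute and a tool call to move; the robot and the scene stay as the last step left them, time stands still between calls to the robot, and variables do not carry over. Pictures are saved under pics/ and viewed, and the job is handed in when it is done.

Besides the shell and the picture viewer there is one more tool, called after "Request:" as name(argument=value, ...) on one line, values as JSON. arm_command: Moves the arm, as the interface text tells. Its arguments: {"type":"object","properties":{"slide":{"type":"array","items":{"type":"array","items":{"type":"number"}}},"angular":{"type":"array","items":{"type":"array","items":{"type":"number"}}},"hand":{"type":"array","items":{"type":"number"}},"squeeze":{"type":"number"}},"required":["slide","angular","hand"]}

```bash
mkdir -p pics; ls
python3 - <<'E'
from workcell import bot
import cv2
s=bot.read_state(); print(s)
for n in ("scene","top"):
    im=bot.read_camera(n); cv2.imwrite(f"pics/{n}0.png",im[:,:,::-1])
    c=bot.get_calibration(n); print(n,c)
E
```

```text
pics
{'time': 0.0, 'q': array([-1.19490456e+00,  2.64783186e-01,  1.60539212e+00,  8.84617094e-06,
        1.27369446e+00, -3.68603810e-02]), 'joint_vel': array([-1.12080995e-03,  5.68208660e-05,  4.61782836e-04,  1.23626659e-03,
       -1.31124498e-03,  1.17631093e-03]), 'joint_torque': array([ 7.03410133e-04, -5.15108442e+01, -3.67311180e+01,  9.79709966e-05,
        1.29001550e-02, -4.52399206e-06]), 'tool_pos': array([ 0.27050599, -0.61758382,  0.21533205]), 'tcp_rot': array([-3.07273040e+00, -6.43292803e-01,  5.89922763e-04]), 'wrist_force': array([-0.03254   , -0.68001956,  0.16372986]), 'torque': array([-0.00950433, -0.06805102,  0.00630434]), 'width': 1.0017110516517576}
scene {'fx': 447.6181324248261, 'fy': 447.6181324248261, 'cx': 317.19436316121426, 'cy': 205.51028329860438, 'R': array([[-0.12893728,  0.9916101 , -0.00919675],
       [ 0.59241175,  0.06958624, -0.80262449],
       [-0.79525059, -0.10893648, -0.59641374]]), 't': array([ 0.07771201, -0.2650364 ,  1.9072643 ])}
top {'fx': 380.35658051058846, 'fy': 380.35658051058846, 'cx': 322.394115055157, 'cy': 199.9175502889241, 'R': array([[-0.00204268, -0.9999879 ,  0.00447457],
       [-0.98154599,  0.00114936, -0.19122278],
       [ 0.19121533, -0.0047826 , -0.98153646]]), 't': array([-0.01978081,  0.56608538,  0.95405715])}
```

View pics/scene0.png

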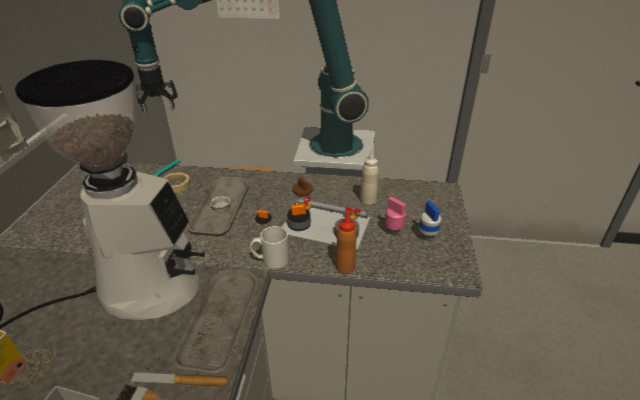

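View pics/top0.png

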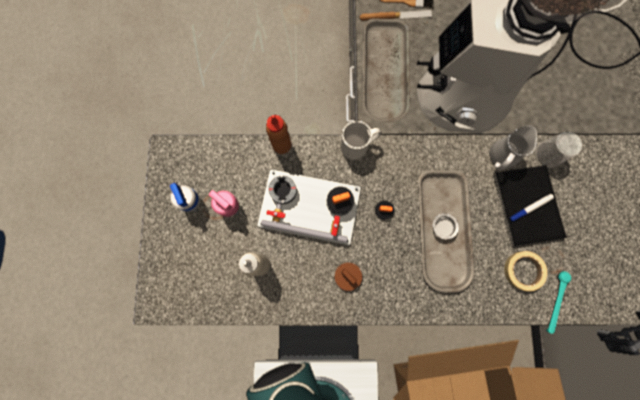

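The scene view shows the stand at about (325,222), the blue/white cartridge at (430,222) and the pink look-alike at (395,217). The top view shows the capped head at (341,199), the open head at (283,188), the tray at (446,230) with the basket at (445,228), a small orange-knob cap at (385,210) and a brown one at (349,277). I'll enlarge these.

Run:
```python
import cv2
im=cv2.imread("pics/top0.png")
cv2.imwrite("pics/topc.png",cv2.resize(im[160:250,255:400],None,fx=5.5,fy=5.5,interpolation=cv2.INTER_CUBIC))
cv2.imwrite("pics/topd.png",cv2.resize(im[160:300,150:270],None,fx=4,fy=4,interpolation=cv2.INTER_CUBIC))
im=cv2.imread("pics/scene0.png")
cv2.imwrite("pics/scc.png",cv2.resize(im[150:280,240:450],None,fx=3.8,fy=3.8,interpolation=cv2.INTER_CUBIC))
```

```text
(no output)
```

View pics/topc.png

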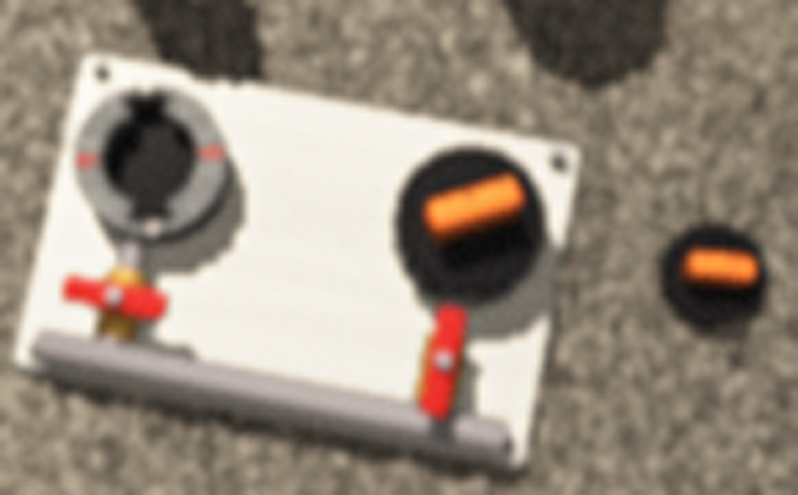

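View pics/topd.png

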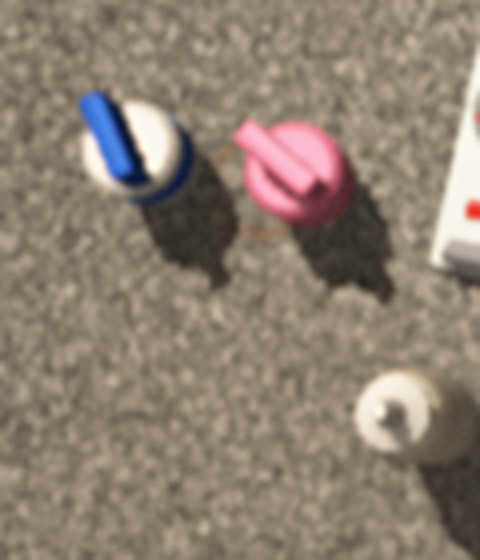

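View pics/scc.png

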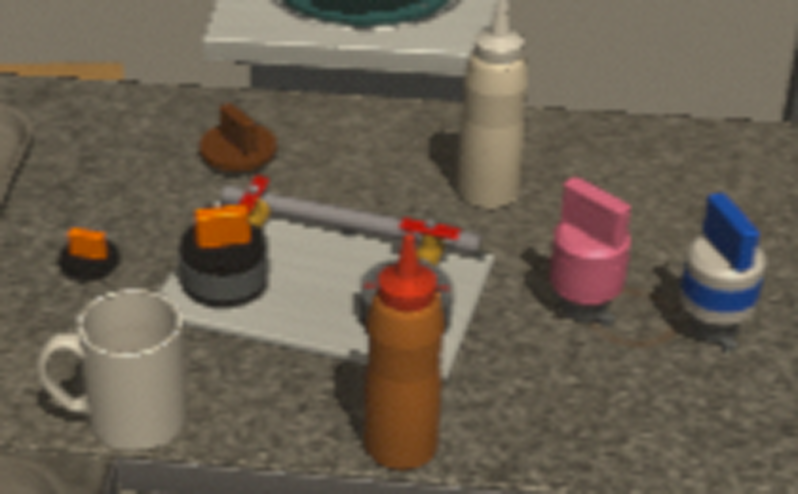

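The left, uncapped head's red handle lies across its pipe, so it is shut and head_b is the target. The right handle points at the capped head, which is live, so its cap stays on. The cartridge meant is the blue/white one at top (183,197); the pink one at (222,204) is not. Next I'll measure.

```bash
cat > h.py <<'E'
import numpy as np, cv2
from workcell import bot
def ray(n,uv):
    c=bot.get_calibration(n); R=np.array(c['R']);t=np.array(c['t'])
    d=R.T@np.array([(uv[0]-c['cx'])/c['fx'],(uv[1]-c['cy'])/c['fy'],1.]); return -R.T@t,d/np.linalg.norm(d)
def onz(n,uv,z):
    o,d=ray(n,uv); return o+d*(z-o[2])/d[2]
def tri(u1,u2):
    o1,d1=ray('top',u1);o2,d2=ray('scene',u2)
    A=np.stack([d1,-d2],1);s=np.linalg.lstsq(A,o2-o1,rcond=None)[0]
    p,q=o1+d1*s[0],o2+d2*s[1]; return (p+q)/2,np.linalg.norm(p-q)
def proj(n,X):
    c=bot.get_calibration(n);p=np.array(c['R'])@X+np.array(c['t']);return np.array([c['fx']*p[0]/p[2]+c['cx'],c['fy']*p[1]/p[2]+c['cy']])
def mask(n_im,lo,hi,roi):
    im=cv2.imread(n_im);x0,y0,x1,y1=roi
    h=cv2.cvtColor(im,cv2.COLOR_BGR2HSV);m=cv2.inRange(h,np.array(lo),np.array(hi))
    k=np.zeros_like(m);k[y0:y1,x0:x1]=m[y0:y1,x0:x1];return k
def blobs(k,amin=4):
    n,l,st,ce=cv2.connectedComponentsWithStats(k)
    out=[]
    for i in range(1,n):
        if st[i,4]>=amin:
            ys,xs=np.where(l==i); out.append((st[i].tolist(),ce[i].round(2).tolist(),[np.round(a,1) for a in cv2.minAreaRect(np.stack([xs,ys],1).astype(np.float32))]))
    return out
E
python3 - <<'E'
from h import *
im='pics/top0.png'; sc='pics/scene0.png'
print('blue top',*blobs(mask(im,(100,120,60),(130,255,255),(165,170,205,215))),sep='\n')
print('blue sc',*blobs(mask(sc,(100,120,60),(130,255,255),(410,195,450,245))),sep='\n')
print('red top',*blobs(mask(im,(0,110,90),(6,255,255),(260,160,350,250)),3)+blobs(mask(im,(172,60,90),(180,255,255),(260,160,350,250)),3),sep='\n')
print('orange',*blobs(mask(im,(7,150,120),(20,255,255),(325,180,400,220))),sep='\n')
a=cv2.resize(cv2.imread(im)[170:215,262:305],None,fx=13,fy=13,interpolation=cv2.INTER_CUBIC);cv2.imwrite('pics/hb.png',a)
a=cv2.resize(cv2.imread(im)[175:215,165:205],None,fx=14,fy=14,interpolation=cv2.INTER_CUBIC);cv2.imwrite('pics/ct.png',a)
a=cv2.resize(cv2.imread(sc)[195:245,410:450],None,fx=11,fy=11,interpolation=cv2.INTER_CUBIC);cv2.imwrite('pics/cs.png',a)
E
```

```text
blue top
([170, 183, 16, 23, 157], [177.06, 193.76], [array([177.6, 194.7]), array([25. ,  7.2]), np.float64(65.0)])
([188, 203, 8, 7, 13], [191.92, 206.77], [array([192.1, 206.7]), array([1.8, 9.2]), np.float64(49.4)])
blue sc
([426, 201, 14, 20, 165], [432.05, 210.18], [array([431.9, 210.1]), array([20.4, 10.2]), np.float64(50.2)])
([420, 223, 20, 9, 90], [429.17, 227.86], [array([429.3, 227.5]), array([19. ,  7.2]), np.float64(6.3)])
red top
([267, 210, 18, 8, 81], [275.86, 213.75], [array([275.5, 213.8]), array([17.5,  5.4]), np.float64(8.1)])
([331, 215, 9, 21, 106], [335.42, 224.8], [array([335.4, 225. ]), array([ 5.8, 20.6]), np.float64(10.0)])
orange
([332, 192, 18, 11, 123], [340.58, 196.59], [array([340.6, 196.4]), array([ 7., 18.]), np.float64(71.6)])
([380, 205, 13, 6, 68], [385.69, 207.71], [array([386. , 207.5]), array([ 5., 12.]), np.float64(90.0)])
```

View pics/hb.png

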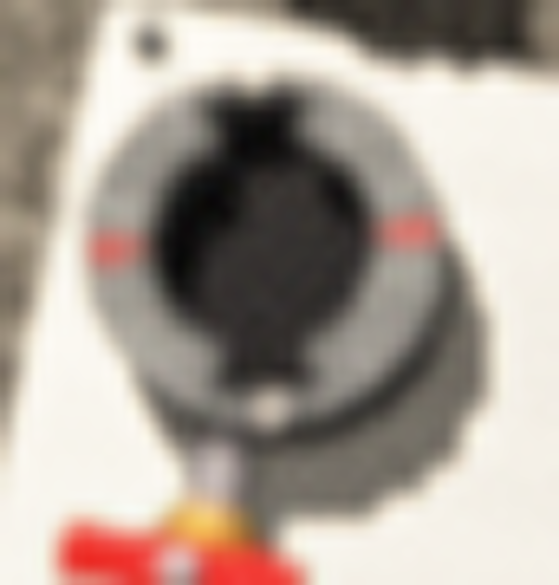

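View pics/ct.png

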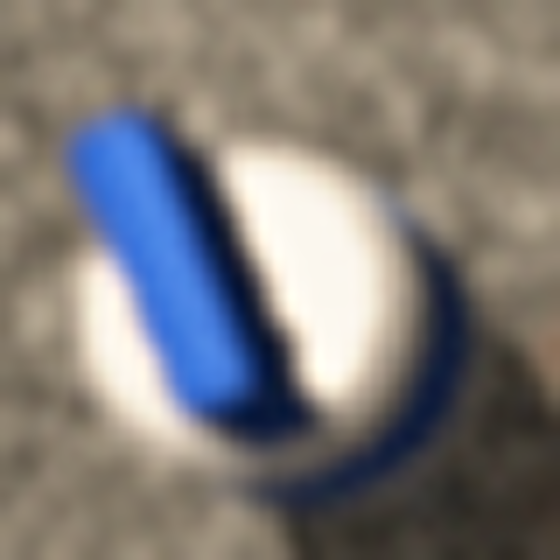

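View pics/cs.png

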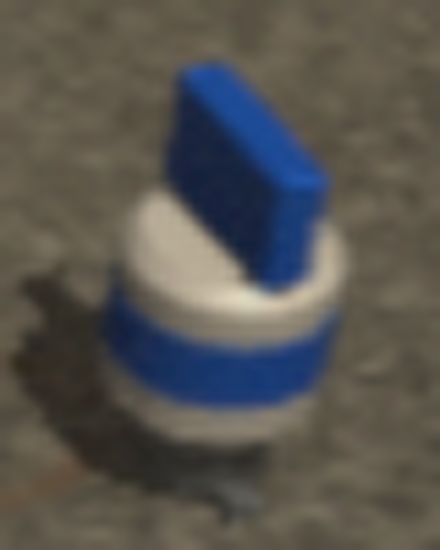

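Run:
```python
from h import *
im=cv2.imread('pics/top0.png').astype(float)
r=im[:,:,2]-im[:,:,1]
for roi in [(266,184,275,194),(288,182,299,193)]:
    x0,y0,x1,y1=roi; w=np.clip(r[y0:y1,x0:x1]-12,0,None); ys,xs=np.mgrid[y0:y1,x0:x1]
    p=np.array([(w*xs).sum(),(w*ys).sum()])/w.sum(); P=onz('top',p,.046); print('dot',p.round(2),P.round(4)); 
    globals()['d'+str(x0)]=P
c=(d266+d288)/2; v=d288-d266; print('center',c,'span',np.linalg.norm(v),'dir deg',np.degrees(np.arctan2(v[1],v[0])))
f=lambda x,y,s,x0,y0:(x0+(x+.5)/s-.5,y0+(y+.5)/s-.5)
# ring outer extents & slots
for nm,p in dict(l=(88,250),r=(442,235),t=(258,75),b=(268,428),slt=(258,92),slb=(268,392),white=(267,405)).items():
    print(nm,onz('top',f(*p,13,262,170),.046).round(4))
# stand: plate corner etc, valve handles at z=.062-.05..
for nm,p in dict(shut=(275.86,213.75),open=(335.42,224.8)).items(): print(nm,onz('top',p,.06).round(4))
print('cap knob',onz('top',(340.6,196.4),.012+.024+.052).round(4))
# cartridge bar top corners crop (scale14)
cs=[(75,155),(150,105),(262,385),(205,420)]
P=[onz('top',f(*p,14,165,175),.122) for p in cs]; print(np.round(P,4)); print('center',np.mean(P,0))
a=(P[0]+P[1])/2;b=(P[2]+P[3])/2; print('len',np.linalg.norm(a-b),'dir',np.degrees(np.arctan2(*(a-b)[[1,0]])))
# scene bar top
cs=[(180,75),(205,60),(328,180),(280,185)]
Q=[onz('scene',f(*p,11,410,195),.122) for p in cs]; print(np.round(Q,4),'center',np.mean(Q,0))
# body top disc z=.084 : extents in top crop
P=[onz('top',f(*p,14,165,175),.084) for p in [(75,300),(415,290),(250,140)]];print('body',np.round(P,4))
for n,u in dict(red_noz=(275,121),white_noz=(249,265)).items(): print(n,onz('top',u,.2).round(4))
for n,u in dict(red=(346,268),white=(369,203)).items(): print(n,onz('scene',u,0).round(4))
print('mug',onz('top',(356,139),.1).round(4)); print('pink',onz('top',(220,200),.122).round(4))
for n in('top','scene'): print(ray(n,(0,0))[0])
```

```text
dot [270.21 188.7 ] [0.5986 0.1195 0.046 ]
dot [293.05 187.36] [0.6023 0.0582 0.046 ]
center [0.60045211 0.08886422 0.046     ] span 0.061464339950369755 dir deg -86.60461841919705
l [0.5985 0.1246 0.046 ]
r [0.6016 0.0515 0.046 ]
t [0.6358 0.0902 0.046 ]
b [0.5609 0.0867 0.046 ]
slt [0.6321 0.0901 0.046 ]
slb [0.5685 0.0869 0.046 ]
white [0.5658 0.087  0.046 ]
shut [0.5283 0.1012 0.06  ]
open [ 0.4989 -0.0545  0.06  ]
cap knob [ 0.5687 -0.0673  0.088 ]
[[0.5896 0.3586 0.122 ]
 [0.5987 0.346  0.122 ]
 [0.548  0.3226 0.122 ]
 [0.5418 0.3322 0.122 ]]
center [0.56953344 0.339848   0.122     ]
len 0.05519209609452921 dir 26.761320314958983
[[0.5529 0.3275 0.122 ]
 [0.545  0.3348 0.122 ]
 [0.5968 0.3638 0.122 ]
 [0.6006 0.3508 0.122 ]] center [0.57383468 0.34424634 0.122     ]
body [[0.5712 0.372  0.084 ]
 [0.573  0.3097 0.084 ]
 [0.6013 0.3419 0.084 ]]
red_noz [0.7274 0.0913 0.2   ]
white_noz [0.3929 0.1409 0.2   ]
red [0.7429 0.1029 0.    ]
white [0.4141 0.1576 0.    ]
mug [ 0.7193 -0.1086  0.1   ]
pink [0.553  0.2324 0.122 ]
[ 0.37316807 -0.01586834  1.04477881]
[1.68378371 0.14915353 0.92550862]
```

Head_b's axis is at (0.600, 0.0885), with the slots along about +3.4°. The ring measures 75 mm, the head spacing 159 mm and the distance to the shut valve 73 mm, all matching the description. The cartridge axis is at (0.571, 0.341), with its bar at about 27°. I'll write a planner for the transit that prints the rows.

```bash
cat > plan.py <<'E'
import sys; from h import *
from scipy.spatial.transform import Rotation as Ro
# target: x y z yaw_y(deg world heading of tool y), rows ; prints slide, angular
def st():
    s=bot.read_state();R=Ro.from_rotvec(s['tcp_rot']).as_matrix();return s,np.array(s['tool_pos']),R
def show():
    s,p,R=st();print('t',round(s['time'],2),'p',p.round(4),'yhead',round(np.degrees(np.arctan2(R[1,1],R[0,1])),2),'tilt',np.degrees(np.arccos(-R[2,2])).round(2),'F',np.round(s['wrist_force'],1),'T',np.round(s['torque'],2),'w',round(s['width']*85.4,1),'q',np.round(s['q'],2))
def plan(tgt,yaw,n,ccw=None):
    s,p,R=st();tgt=np.array(tgt,float)
    h=np.degrees(np.arctan2(R[1,1],R[0,1]));dy=(yaw-h+180)%360-180
    if ccw=='ccw' and dy<0:dy+=360
    a=np.radians(yaw);y=np.array([np.cos(a),np.sin(a),0]);z=np.array([0,0,-1.]);G=np.stack([np.cross(y,z),y,z],1)
    # tilt fix relative after yaw
    Rz=Ro.from_euler('z',dy,degrees=True).as_matrix()@R
    e=Ro.from_matrix(Rz.T@G).as_rotvec(degrees=True)
    print('dyaw',dy,'per row tool z',-dy/n,'tiltfix',e.round(2))
    step=(tgt-p)/n
    for i in range(n):
        Ri=Ro.from_euler('z',dy*i/n,degrees=True).as_matrix()@R
        print((Ri.T@step).round(4).tolist())
E
python3 -c "
from plan import *
show();plan([.571,.341,.26],117,32,'ccw')"
```

```text
t 0.1 p [ 0.2706 -0.6176  0.2155] yhead -66.35 tilt 0.12 F [ 0.1  0.4 -0.2] T [ 0.06 -0.03 -0.02] w 85.3 q [-1.19  0.26  1.61  0.    1.27 -0.04]
dyaw 183.34685510930524 per row tool z -5.729589222165789 tiltfix [-0.12 -0.   -0.  ]
[0.0206, -0.0237, -0.0013]
[0.0229, -0.0215, -0.0013]
[0.0249, -0.0191, -0.0014]
[0.0267, -0.0165, -0.0014]
[0.0282, -0.0138, -0.0014]
[0.0294, -0.0109, -0.0014]
[0.0304, -0.0079, -0.0014]
[0.031, -0.0048, -0.0014]
[0.0313, -0.0017, -0.0014]
[0.0314, 0.0014, -0.0014]
[0.0311, 0.0046, -0.0014]
[0.0305, 0.0076, -0.0014]
[0.0295, 0.0106, -0.0014]
[0.0283, 0.0135, -0.0014]
[0.0268, 0.0163, -0.0014]
[0.0251, 0.0189, -0.0014]
[0.0231, 0.0213, -0.0014]
[0.0208, 0.0235, -0.0014]
[0.0184, 0.0255, -0.0014]
[0.0157, 0.0272, -0.0014]
[0.0129, 0.0286, -0.0014]
[0.01, 0.0297, -0.0015]
[0.007, 0.0306, -0.0015]
[0.0039, 0.0311, -0.0015]
[0.0008, 0.0314, -0.0015]
[-0.0024, 0.0313, -0.0015]
[-0.0055, 0.0309, -0.0015]
[-0.0085, 0.0302, -0.0015]
[-0.0115, 0.0292, -0.0015]
[-0.0144, 0.0279, -0.0014]
[-0.0171, 0.0263, -0.0014]
[-0.0196, 0.0245, -0.0014]
```

Request:
arm_command(slide=[[0.015,-0.018,-0.012],[0.023,-0.0215,-0.012],[0.025,-0.019,-0.012],[0.027,-0.0165,-0.012],[0.028,-0.014,-0.012],[0.0295,-0.011,-0.012],[0.03,-0.008,-0.012],[0.031,-0.005,-0.01]], angular=[[0,0,-5.7],[0,0,-5.7],[0,0,-5.7],[0,0,-5.7],[0,0,-5.7],[0,0,-5.7],[0,0,-5.7],[0,0,-5.7]], hand=[0.085,0.085,0.085,0.085,0.085,0.085,0.085,0.085], squeeze=80)

```text
time: 0.9
tool_pos: [0.3387, -0.3767, 0.3049]
tcp_rot: [-2.549, -1.808, -0.003]
wrist_force: [0.5, 0.0, 0.3]
width: 0.99
```

```bash
python3 -c "
from plan import *
show();plan([.571,.341,.26],117,26,'ccw')"
```

```text
t 0.9 p [ 0.3387 -0.3767  0.3049] yhead -19.29 tilt 0.95 F [0.5 0.  0.3] T [ 0.01 -0.01 -0.  ] w 84.6 q [-0.89 -0.09  1.83  0.    1.42 -0.55]
dyaw 136.2929838811017 per row tool z -5.242037841580834 tiltfix [-0.7  -0.64 -0.  ]
[0.029, -0.0007, 0.0021]
[0.0289, 0.002, 0.002]
[0.0286, 0.0046, 0.002]
[0.0281, 0.0072, 0.002]
[0.0273, 0.0098, 0.0019]
[0.0263, 0.0122, 0.0019]
[0.0251, 0.0146, 0.0018]
[0.0237, 0.0168, 0.0018]
[0.022, 0.0189, 0.0017]
[0.0202, 0.0208, 0.0017]
[0.0182, 0.0226, 0.0017]
[0.0161, 0.0242, 0.0016]
[0.0138, 0.0255, 0.0016]
[0.0114, 0.0267, 0.0015]
[0.0089, 0.0276, 0.0015]
[0.0064, 0.0283, 0.0015]
[0.0038, 0.0288, 0.0014]
[0.0011, 0.029, 0.0014]
[-0.0015, 0.029, 0.0014]
[-0.0042, 0.0287, 0.0013]
[-0.0068, 0.0282, 0.0013]
[-0.0093, 0.0275, 0.0013]
[-0.0118, 0.0265, 0.0013]
[-0.0142, 0.0253, 0.0013]
[-0.0164, 0.0239, 0.0013]
[-0.0185, 0.0223, 0.0012]
```

Request:
arm_command(slide=[[0.029,0.0,0],[0.029,0.002,0],[0.029,0.005,0],[0.028,0.007,0],[0.027,0.01,0],[0.026,0.012,0],[0.025,0.015,0],[0.024,0.017,0]], angular=[[0,0,-5.3],[0,0,-5.3],[0,0,-5.3],[0,0,-5.3],[0,0,-5.3],[0,0,-5.3],[0,0,-5.3],[0,0,-5.3]], hand=[0.085,0.085,0.085,0.085,0.085,0.085,0.085,0.085])

```text
time: 1.7
tool_pos: [0.4083, -0.1446, 0.3068]
tcp_rot: [-1.683, -2.635, -0.013]
wrist_force: [0.5, 0.5, 0.8]
width: 0.994
```

```bash
python3 -c "
from plan import *
show();plan([.571,.341,.26],117,18,'ccw')"
```

```text
t 1.7 p [ 0.4083 -0.1446  0.3068] yhead 24.86 tilt 0.96 F [0.5 0.5 0.8] T [ 0.01 -0.   -0.01] w 84.9 q [-0.41 -0.24  1.95  0.01  1.45 -0.84]
dyaw 92.13652299165892 per row tool z -5.118695721758829 tiltfix [-0.06 -0.96 -0.  ]
[0.0206, 0.0195, 0.0029]
[0.0188, 0.0213, 0.0029]
[0.0168, 0.0229, 0.0029]
[0.0147, 0.0243, 0.0028]
[0.0125, 0.0255, 0.0028]
[0.0102, 0.0266, 0.0027]
[0.0077, 0.0274, 0.0027]
[0.0053, 0.028, 0.0027]
[0.0028, 0.0283, 0.0026]
[0.0002, 0.0285, 0.0026]
[-0.0023, 0.0284, 0.0025]
[-0.0048, 0.028, 0.0025]
[-0.0073, 0.0275, 0.0024]
[-0.0097, 0.0267, 0.0024]
[-0.0121, 0.0258, 0.0024]
[-0.0143, 0.0246, 0.0023]
[-0.0165, 0.0232, 0.0023]
[-0.0185, 0.0217, 0.0023]
```

Request:
arm_command(slide=[[0.021,0.02,0],[0.019,0.021,0],[0.017,0.023,0],[0.015,0.024,0],[0.0125,0.026,0],[0.01,0.027,0],[0.008,0.027,0],[0.005,0.028,0]], angular=[[0,0,-5.3],[0,0,-5.3],[0,0,-5.3],[0,0,-5.3],[0,0,-5.3],[0,0,-5.3],[0,0,-5.3],[0,0,-5.3]], hand=[0.085,0.085,0.085,0.085,0.085,0.085,0.085,0.085])

```text
time: 2.5
tool_pos: [0.4741, 0.0839, 0.306]
tcp_rot: [-0.567, -3.074, -0.019]
wrist_force: [0.2, 0.4, -0.4]
width: 0.997
```

```bash
python3 -c "
from plan import *
show();plan([.571,.341,.2],117,10,'ccw')"
```

```text
t 2.5 p [0.4741 0.0839 0.306 ] yhead 69.1 tilt 1.12 F [ 0.2  0.4 -0.4] T [0.02 0.02 0.01] w 85.1 q [ 0.11 -0.15  1.87  0.02  1.42 -1.1 ]
dyaw 47.89705698671065 per row tool z -4.7897056986710655 tiltfix [ 0.53 -0.99  0.  ]
[-0.0001, 0.0274, 0.0109]
[-0.0024, 0.0273, 0.0108]
[-0.0046, 0.027, 0.0108]
[-0.0069, 0.0265, 0.0107]
[-0.0091, 0.0259, 0.0107]
[-0.0112, 0.0251, 0.0106]
[-0.0133, 0.024, 0.0106]
[-0.0153, 0.0229, 0.0106]
[-0.0171, 0.0215, 0.0105]
[-0.0189, 0.02, 0.0105]
```

Request:
arm_command(slide=[[0.0,0.028,0],[-0.002,0.027,0],[-0.005,0.027,0],[-0.007,0.027,0],[-0.009,0.026,0.01],[-0.011,0.025,0.01],[-0.013,0.024,0.01],[-0.015,0.023,0.01]], angular=[[0,0,-5.0],[0,0,-5.0],[0,0,-5.0],[0,0,-5.0],[0,0,-5.0],[0,0,-5.0],[0,0,-5.0],[0,0,-5.0]], hand=[0.085,0.085,0.085,0.085,0.085,0.085,0.085,0.085])

```text
time: 3.3
tool_pos: [0.5465, 0.3015, 0.2643]
tcp_rot: [0.568, -3.077, -0.025]
wrist_force: [-0.0, -0.6, -0.5]
width: 0.999
```

```bash
python3 -c "
from plan import *
show();plan([.571,.341,.17],117,8)"
```

```text
t 3.3 p [0.5465 0.3015 0.2643] yhead 110.93 tilt 1.17 F [-0.  -0.6 -0.5] T [0.03 0.03 0.03] w 85.4 q [ 0.45  0.15  1.65  0.02  1.35 -1.49]
dyaw 6.071272994761273 per row tool z -0.7589091243451591 tiltfix [ 1.03 -0.55  0.  ]
[-0.0047, 0.0033, 0.0118]
[-0.0048, 0.0032, 0.0118]
[-0.0048, 0.0032, 0.0118]
[-0.0049, 0.0031, 0.0118]
[-0.0049, 0.0031, 0.0118]
[-0.005, 0.003, 0.0118]
[-0.005, 0.0029, 0.0118]
[-0.005, 0.0029, 0.0118]
```

Request:
arm_command(slide=[[-0.007,0.005,0.015],[-0.007,0.004,0.015],[-0.007,0.004,0.015],[-0.006,0.004,0.015],[-0.006,0.004,0.015],[-0.006,0.004,0.015],[0,0,0],[0,0,0]], angular=[[0.2,-0.1,-1.0],[0.2,-0.1,-1.0],[0.2,-0.1,-1.0],[0.2,-0.1,-1.0],[0.2,-0.1,-1.0],[0,0,-1.0],[0,0,0],[0,0,0]], hand=[0.06,0.06,0.06,0.06,0.06,0.06,0.06,0.06])

```text
time: 4.1
tool_pos: [0.5708, 0.3413, 0.1616]
tcp_rot: [0.739, -3.045, 0.006]
wrist_force: [1.2, 0.6, 0.3]
width: 0.705
```

```bash
python3 -c "
from plan import *
show();plan([.571,.341,.098],117,6)
for n in('top','scene'): cv2.imwrite(f'pics/{n}1.png',bot.read_camera(n)[:,:,::-1])
a=cv2.imread('pics/top1.png')[150:250,130:290];b=cv2.imread('pics/scene1.png')[100:260,340:500]
cv2.imwrite('pics/j1.png',cv2.resize(np.hstack([cv2.resize(a,(256,160)),b]),None,fx=1.9,fy=1.9))"
```

```text
t 4.1 p [0.5708 0.3413 0.1616] yhead 117.3 tilt 0.51 F [1.2 0.6 0.3] T [-0.02 -0.01  0.03] w 60.2 q [ 0.5   0.29  1.68 -0.    1.19 -1.54]
dyaw -0.2976378596319762 per row tool z 0.0496063099386627 tiltfix [-0.09 -0.5  -0.  ]
[-0.0001, -0.0, 0.0106]
[-0.0001, -0.0, 0.0106]
[-0.0001, -0.0, 0.0106]
[-0.0001, -0.0, 0.0106]
[-0.0001, -0.0, 0.0106]
[-0.0001, -0.0, 0.0106]
```

View pics/j1.png

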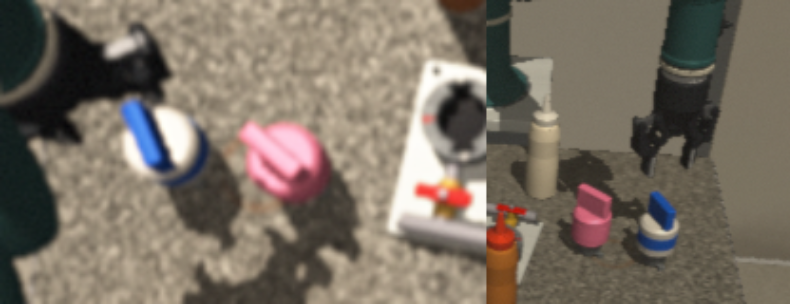

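The pictures show the gripper above the bar, but parallax makes it look offset, so I'll check by projecting the TCP.

```bash
python3 -c "
from plan import *
s,p,R=st()
for n,x0,y0,x1,y1 in(('top',130,150,240,230),('scene',390,140,470,250)):
  im=cv2.imread(f'pics/{n}1.png')
  f=5
  a=cv2.resize(im[y0:y1,x0:x1],None,fx=f,fy=f,interpolation=cv2.INTER_CUBIC)
  for X,c in((p+R[:,2]*.008,(0,0,255)),(p+R[:,2]*.008+R[:,1]*.03,(0,255,0)),(p+R[:,2]*.008-R[:,1]*.03,(0,255,0)),(np.array([.571,.341,.122]),(255,0,255)),(p+R[:,2]*-.065,(0,255,255))):
    u=proj(n,X);print(n,u.round(1)); cv2.circle(a,tuple(int(v) for v in ((u+.5-np.array([x0,y0]))*f)),4,c,-1)
  cv2.imwrite(f'pics/p_{n}1.png',a)
"
```

```text
top [171.4 190.2]
top [159.8 195.8]
top [182.9 184.6]
top [176.4 192.9]
top [158.5 182.8]
scene [432.5 196.4]
scene [441.3 194.4]
scene [423.6 198.5]
scene [430.9 205.2]
scene [436.3 175.8]
```

View pics/p_top1.png

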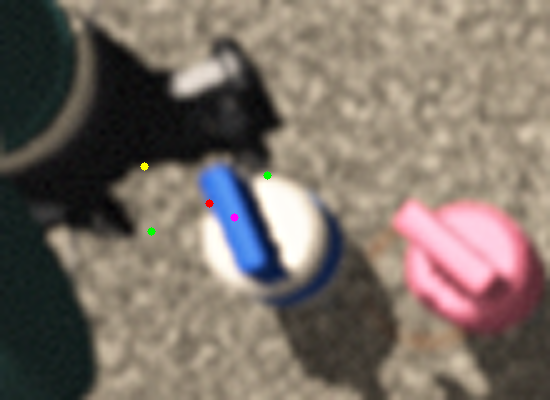

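View pics/p_scene1.png

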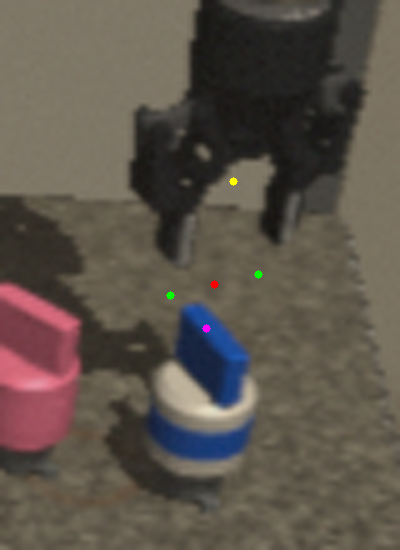

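```bash
python3 -c "
from plan import *
a=tri((181.9,181.5),(425.9,191.9));b=tri((154.5,195.9),(446.5,187.5));print(a,b,(a[0]+b[0])/2)
s,p,R=st();print(p+R[:,2]*.008)
# bar top centre via both views
f=lambda x,y,x0,y0:(x0+x/5-.5,y0+y/5-.5)
# shadows not used; bar top corner pairs (top crop / scene crop): far-left end & near end
print(tri((177.2,194.0),(431.9,205.5)))
"
```

```text
(array([0.58641084, 0.31353906, 0.17762457]), np.float64(0.009098195599402736)) (array([0.55266182, 0.37593263, 0.17490387]), np.float64(0.00887047570137642)) [0.56953633 0.34473584 0.17626422]
[0.57080002 0.34120331 0.15409566]
(array([0.56894124, 0.34253137, 0.11875081]), np.float64(0.004364977840942433))
```

The triangulated fingertip midpoint (0.570, 0.345) agrees with the TCP and the bar centre to within 4 mm. Its height is a little above what is expected from the pad swing, which is the safe side. I'll descend and close.

Request:
arm_command(slide=[[0,0,0.011],[0,0,0.011],[0,0,0.011],[0,0,0.011],[0,0,0.01],[0,0,0.008],[0,0,0],[0,0,0]], angular=[[0,-0.1,0],[0,-0.1,0],[0,-0.1,0],[0,-0.1,0],[0,0,0],[0,0,0],[0,0,0],[0,0,0]], hand=[0.06,0.06,0.06,0.06,0.06,0.06,0.06,0.06])

```text
time: 5.0
tool_pos: [0.5713, 0.3407, 0.0963]
tcp_rot: [-0.739, 3.051, -0.002]
wrist_force: [-0.8, 0.3, 0.1]
width: 0.702
```

```bash
python3 -c "
from plan import *
show();plan([.571,.3415,.097],117,2)"
```

```text
t 5.0 p [0.5713 0.3407 0.0963] yhead 117.24 tilt 0.14 F [-0.8  0.3  0.1] T [ 0.04 -0.08 -0.02] w 60.0 q [ 0.5   0.34  1.74 -0.    1.06 -1.54]
dyaw -0.23840342059432373 per row tool z 0.11920171029716187 tiltfix [-0.09  0.11  0.  ]
[-0.0001, 0.0004, -0.0003]
[-0.0001, 0.0004, -0.0003]
```

Request:
arm_command(slide=[[0,0,0],[0,0,0],[0,0,0],[0,0,0],[0,0,0],[0,0,0],[0,0,0],[0,0,0]], angular=[[0,0,0],[0,0,0],[0,0,0],[0,0,0],[0,0,0],[0,0,0],[0,0,0],[0,0,0]], hand=[0.03,0.01,0.005,0.005,0.005,0.005,0.005,0.005], squeeze=60)

```text
time: 5.8
tool_pos: [0.5721, 0.3414, 0.0977]
tcp_rot: [-0.739, 3.049, -0.0]
wrist_force: [0.4, 0.5, -1.6]
width: 0.16
```

```bash
python3 -c "
from plan import *
show()
for n in('top','scene'): cv2.imwrite(f'pics/{n}2.png',bot.read_camera(n)[:,:,::-1])
a=cv2.imread('pics/top2.png')[150:250,130:230];b=cv2.imread('pics/scene2.png')[150:250,380:480]
cv2.imwrite('pics/j2.png',cv2.resize(np.hstack([a,b]),None,fx=4,fy=4,interpolation=2))"
```

```text
t 5.8 p [0.5721 0.3414 0.0977] yhead 117.24 tilt 0.26 F [ 0.4  0.5 -1.6] T [ 0.07 -0.02  0.01] w 13.7 q [ 0.5   0.34  1.74 -0.    1.06 -1.54]
```

View pics/j2.png

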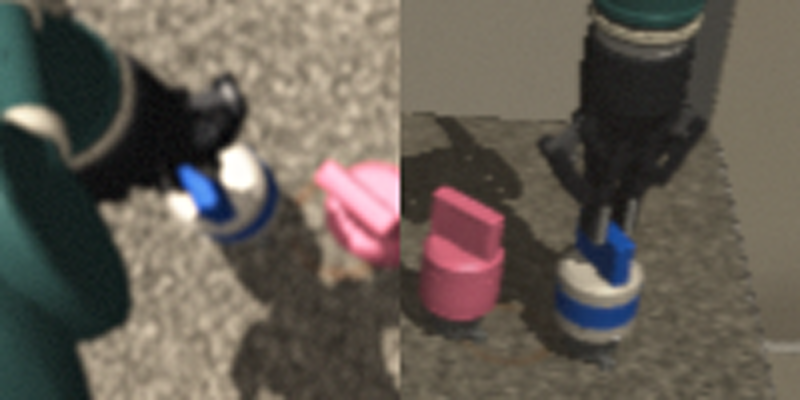

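The opening stopped at about 14 mm on the bar, so the cartridge is gripped near its middle. I'll lift it straight up.

Request:
arm_command(slide=[[0,0,-0.01],[0,0,-0.02],[0,0,-0.03],[0,0,-0.03],[0,0,-0.03],[0,0,-0.03],[0,0,-0.025],[0,0,-0.015]], angular=[[0,0,0],[0,0,0],[0,0,0],[0,0,0],[0,0,0],[0,0,0],[0,0,0],[0,0,0]], hand=[0.005,0.005,0.005,0.005,0.005,0.005,0.005,0.005])

```text
time: 6.7
tool_pos: [0.567, 0.3384, 0.2898]
tcp_rot: [0.737, -3.043, 0.008]
wrist_force: [0.1, -0.1, -3.7]
width: 0.168
```

```bash
python3 -c "
from plan import *
show();plan([.6,.0885,.27],93.5,16)
for n in('top','scene'): cv2.imwrite(f'pics/{n}3.png',bot.read_camera(n)[:,:,::-1])
a=cv2.imread('pics/top3.png')[130:250,100:230];b=cv2.imread('pics/scene3.png')[90:210,380:510]
cv2.imwrite('pics/j3.png',cv2.resize(np.hstack([a,b]),None,fx=3,fy=3,interpolation=2))"
```

```text
t 6.7 p [0.567  0.3384 0.2898] yhead 117.24 tilt 0.69 F [ 0.1 -0.1 -3.7] T [-0.    0.02  0.04] w 14.3 q [ 0.5   0.21  1.54 -0.    1.41 -1.54]
dyaw -23.737075595169983 per row tool z 1.483567224698124 tiltfix [-0.14 -0.68 -0.  ]
[0.0053, -0.0148, 0.0013]
[0.0049, -0.015, 0.0013]
[0.0045, -0.0151, 0.0013]
[0.0041, -0.0152, 0.0013]
[0.0037, -0.0153, 0.0013]
[0.0033, -0.0154, 0.0013]
[0.0029, -0.0155, 0.0013]
[0.0025, -0.0155, 0.0013]
[0.0021, -0.0156, 0.0013]
[0.0017, -0.0157, 0.0013]
[0.0013, -0.0157, 0.0013]
[0.0009, -0.0157, 0.0013]
[0.0005, -0.0157, 0.0013]
[0.0001, -0.0158, 0.0013]
[-0.0003, -0.0157, 0.0013]
[-0.0007, -0.0157, 0.0013]
```

View pics/j3.png

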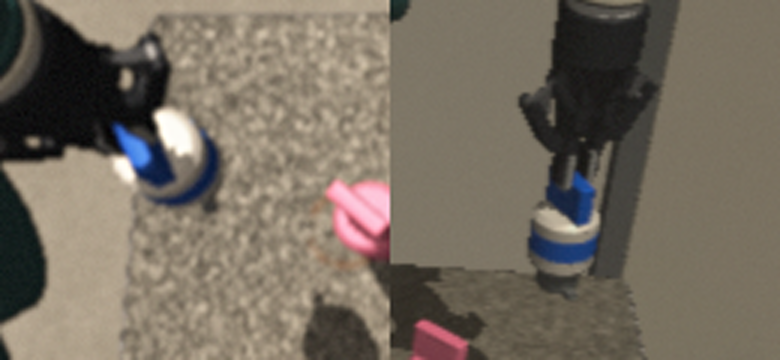

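The cartridge is held upright, with 3.7 N of weight on the wrist. I'll carry it to the head.

Request:
arm_command(slide=[[0.003,-0.008,0],[0.005,-0.015,0],[0.005,-0.015,0],[0.004,-0.015,0],[0.004,-0.015,0],[0.004,-0.015,0],[0.003,-0.015,0],[0.003,-0.015,0]], angular=[[0,0,1.5],[0,0,1.5],[0,0,1.5],[0,0,1.5],[0,0,1.5],[0,0,1.5],[0,0,1.5],[0,0,1.5]], hand=[0.005,0.005,0.005,0.005,0.005,0.005,0.005,0.005])

```text
time: 7.6
tool_pos: [0.5771, 0.2098, 0.2823]
tcp_rot: [0.386, -3.096, 0.017]
wrist_force: [-0.1, -0.5, -3.5]
width: 0.163
```

Request:
arm_command(slide=[[0.002,-0.016,0],[0.002,-0.016,0],[0.002,-0.016,0],[0.001,-0.016,0],[0.001,-0.016,0],[0,-0.016,0],[0,-0.016,0],[0,-0.01,0]], angular=[[0,0,1.5],[0,0,1.5],[0,0,1.5],[0,0,1.5],[0,0,1.5],[0,0,1.5],[0,0,1.5],[0,0,1.0]], hand=[0.005,0.005,0.005,0.005,0.005,0.005,0.005,0.005])

```text
time: 8.4
tool_pos: [0.589, 0.0758, 0.2848]
tcp_rot: [0.042, -3.123, 0.02]
wrist_force: [-0.1, 0.5, -3.1]
width: 0.165
```

```bash
python3 -c "
from plan import *
show();plan([.6,.0885,.23],93.5,6)"
```

```text
t 8.4 p [0.589  0.0758 0.2848] yhead 91.57 tilt 1.27 F [-0.1  0.5 -3.1] T [ 0.03 -0.04 -0.  ] w 14.1 q [ 0.09  0.09  1.68 -0.01  1.39 -1.5 ]
dyaw 1.9349123359231157 per row tool z -0.3224853893205193 tiltfix [-0.73 -1.04 -0.01]
[-0.0021, 0.0022, 0.0091]
[-0.0021, 0.0022, 0.0091]
[-0.0021, 0.0022, 0.0091]
[-0.0021, 0.0022, 0.0091]
[-0.0021, 0.0021, 0.0091]
[-0.0021, 0.0021, 0.0091]
```

Request:
arm_command(slide=[[-0.002,0.002,0.014],[-0.002,0.002,0.014],[-0.002,0.002,0.014],[-0.002,0.002,0.014],[-0.002,0.002,0.014],[-0.002,0.002,0.014],[0,0,0.01],[0,0,0]], angular=[[-0.1,-0.2,-0.3],[-0.1,-0.2,-0.3],[-0.1,-0.2,-0.3],[-0.1,-0.2,-0.3],[-0.1,-0.1,-0.3],[-0.1,-0.1,-0.3],[0,0,0],[0,0,0]], hand=[0.005,0.005,0.005,0.005,0.005,0.005,0.005,0.005])

```text
time: 9.2
tool_pos: [0.5979, 0.0902, 0.1782]
tcp_rot: [0.097, -3.134, -0.001]
wrist_force: [0.3, -0.4, -3.2]
width: 0.161
```

```bash
python3 -c "
from plan import *
show();plan([.6,.0885,.18],93.5,4)
for n in('top','scene'): cv2.imwrite(f'pics/{n}4.png',bot.read_camera(n)[:,:,::-1])
a=cv2.imread('pics/top4.png')[150:230,240:320];b=cv2.imread('pics/scene4.png')[150:250,300:400]
cv2.imwrite('pics/j4a.png',cv2.resize(a,None,fx=7,fy=7,interpolation=2))
cv2.imwrite('pics/j4b.png',cv2.resize(b,None,fx=6,fy=6,interpolation=2))"
```

```text
t 9.2 p [0.5979 0.0902 0.1782] yhead 93.55 tilt 0.35 F [ 0.3 -0.4 -3.2] T [-0.04 -0.02 -0.02] w 13.8 q [ 0.11  0.16  1.8   0.    1.19 -1.53]
dyaw -0.050271929040405894 per row tool z 0.012567982260101473 tiltfix [ 0.06 -0.34  0.  ]
[-0.0005, -0.0005, -0.0005]
[-0.0005, -0.0005, -0.0005]
[-0.0005, -0.0005, -0.0005]
[-0.0005, -0.0005, -0.0005]
```

View pics/j4a.png

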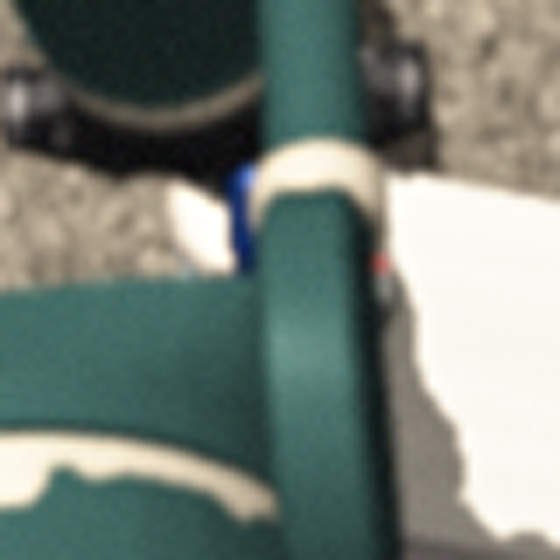

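View pics/j4b.png

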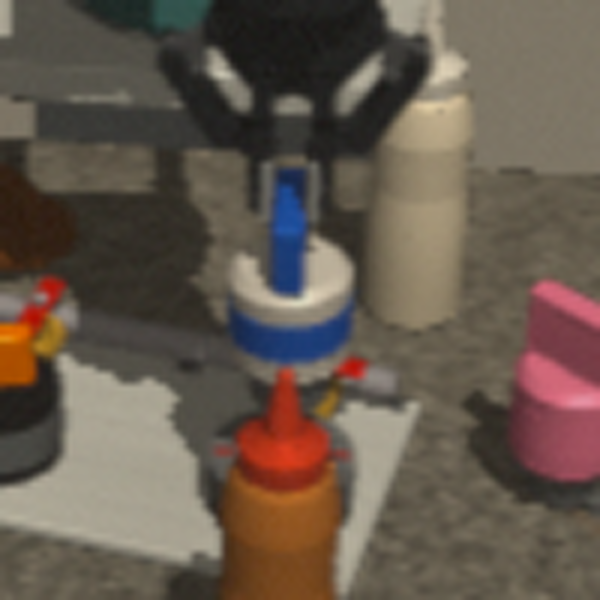

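The top view is blocked by the arm. In the scene view the cartridge sits over the head: band centre at crop x≈292, red dots at x≈222 and 340. I'll check the lateral offset in numbers.

Run:
```python
from plan import *
im=cv2.imread('pics/scene0.png').astype(float); im4=cv2.imread('pics/scene4.png').astype(float)
def red(im,x0,y0,x1,y1):
    w=np.clip(im[y0:y1,x0:x1,2]-im[y0:y1,x0:x1,1]-20,0,None); ys,xs=np.mgrid[y0:y1,x0:x1]; return np.array([(w*xs).sum(),(w*ys).sum()])/w.sum()
L=red(im4,334,222,339,229);R_=red(im4,356,222,361,229)
print(L,R_,'proj dots',proj('scene',np.array([.6023,.0582,.046])),proj('scene',np.array([.5986,.1195,.046])))
print(onz('scene',L,.046),onz('scene',R_,.046))
b=blobs(mask('pics/scene4.png',(100,120,50),(130,255,255),(330,175,365,215)));print(b)
# row extents of the band per row, subpixel
s,p,R=st();print(p)
m=im4[:,:,0]-im4[:,:,2]
for v in range(201,210):
    row=m[v,330:368]; xs=np.where(row>40)[0]
    if len(xs): 
        # subpixel
        a,c=xs[0],xs[-1]; l=a-(row[a]-40)/(row[a]-row[a-1]) ; r=c+(row[c]-40)/(row[c]-row[c+1]); print(v,330+l,330+r,'mid',330+(l+r)/2, 'wid',r-l)
for dx in(-.002,0):
  for zz in (.04,.056,.07): print(proj('scene',p+[dx,0,-.0977+zz]), end=' ')
```

```text
[337.04022989 224.98275862] [356.55140187 225.28971963] proj dots [335.60026183 224.4171267 ] [355.36700433 225.13532788]
[0.60455168 0.06291379 0.046     ] [0.59892636 0.12319486 0.046     ]
[([345, 178, 6, 21, 90], [347.64, 188.21], [array([347.5, 188. ]), array([20.,  5.]), np.float64(90.0)]), ([339, 202, 19, 8, 97], [348.13, 206.11], [array([348.1, 205.9]), array([ 6.7, 18.2]), np.float64(86.8)])]
[0.59909529 0.09017659 0.18027415]
202 356.2692307692308 357.54285714285714 mid 356.90604395604396 wid 1.2736263736263744
203 338.77272727272725 357.6585365853659 mid 348.2156319290466 wid 18.88580931263858
204 338.8 357.67391304347825 mid 348.2369565217391 wid 18.87391304347826
205 338.8181818181818 357.4888888888889 mid 348.15353535353535 wid 18.670707070707067
206 338.97222222222223 357.1333333333333 mid 348.0527777777778 wid 18.16111111111111
207 339.8181818181818 356.3 mid 348.0590909090909 wid 16.481818181818184
208 340.86206896551727 355.3076923076923 mid 348.0848806366048 wid 14.445623342175065
209 342.89285714285717 353.2758620689655 mid 348.08435960591135 wid 10.383004926108374
[346.72064031 204.37718732] [346.88175933 200.07918457] [347.02463278 196.26789989] [346.66984463 204.76931161] [346.83079295 200.46899702] [346.97351728 196.65560183]
```

Both views give a consistent relative offset, so the TCP should stand at about (0.601, 0.0893) for coaxial entry. I'll nudge there and lower to just above the flange.

Request:
arm_command(slide=[[-0.002,-0.001,0.004],[0,0,0.006],[0,0,0.006],[0,0,0.006],[0,0,0.004],[0,0,0],[0,0,0],[0,0,0]], angular=[[0,-0.2,0],[0,-0.1,0],[0,0,0],[0,0,0],[0,0,0],[0,0,0],[0,0,0],[0,0,0]], hand=[0.005,0.005,0.005,0.005,0.005,0.005,0.005,0.005])

```text
time: 10.1
tool_pos: [0.6039, 0.089, 0.1556]
tcp_rot: [-0.096, 3.131, 0.003]
wrist_force: [1.2, -0.4, -3.5]
width: 0.168
```

```bash
python3 -c "
from plan import *
show();plan([.601,.0893,.14],93.5,4)"
```

```text
t 10.1 p [0.6039 0.089  0.1556] yhead 93.5 tilt 0.53 F [ 1.2 -0.4 -3.5] T [-0.06 -0.04  0.02] w 14.3 q [ 0.11  0.18  1.82  0.    1.13 -1.53]
dyaw 0.001836350019289057 per row tool z -0.00045908750482226424 tiltfix [ 0.08  0.52 -0.  ]
[0.0007, 0.0001, 0.0039]
[0.0007, 0.0001, 0.0039]
[0.0007, 0.0001, 0.0039]
[0.0007, 0.0001, 0.0039]
```

Request:
arm_command(slide=[[0.002,0,0.003],[0.001,0,0.003],[0,0,0.003],[0,0,0.003],[0,0,0],[0,0,0],[0,0,0],[0,0,0]], angular=[[0,0.3,0],[0,0.2,0],[0,0,0],[0,0,0],[0,0,0],[0,0,0],[0,0,0],[0,0,0]], hand=[0.005,0.005,0.005,0.005,0.005,0.005,0.005,0.005])

```text
time: 10.9
tool_pos: [0.6011, 0.0889, 0.143]
tcp_rot: [-0.096, 3.14, 0.002]
wrist_force: [0.6, -0.2, -2.2]
width: 0.166
```

```bash
python3 -c "
from plan import *
show();plan([.601,.0893,.13],93.5,4);show()"
```

```text
t 10.9 p [0.6011 0.0889 0.143 ] yhead 93.5 tilt 0.09 F [ 0.6 -0.2 -2.2] T [-0.03 -0.01 -0.01] w 14.1 q [ 0.11  0.19  1.83  0.    1.12 -1.53]
dyaw -0.0006232234677554516 per row tool z 0.0001558058669388629 tiltfix [ 0.08  0.03 -0.  ]
[0.0, 0.0001, 0.0032]
[0.0, 0.0001, 0.0032]
[0.0, 0.0001, 0.0032]
[0.0, 0.0001, 0.0032]
t 10.9 p [0.6011 0.0889 0.143 ] yhead 93.5 tilt 0.09 F [ 0.6 -0.2 -2.2] T [-0.03 -0.01 -0.01] w 14.1 q [ 0.11  0.19  1.83  0.    1.12 -1.53]
```

Request:
arm_command(slide=[[0,0,0.002],[0,0,0.002],[0,0,0.002],[0,0,0.002],[0,0,0],[0,0,0],[0,0,0],[0,0,0]], angular=[[0,0,0],[0,0,0],[0,0,0],[0,0,0],[0,0,0],[0,0,0],[0,0,0],[0,0,0]], hand=[0.005,0.005,0.005,0.005,0.005,0.005,0.005,0.005])

```text
time: 11.7
tool_pos: [0.6012, 0.089, 0.1344]
tcp_rot: [-0.096, 3.139, 0.002]
wrist_force: [-0.4, 0.2, -3.3]
width: 0.166
```

```bash
python3 -c "
from plan import *
show();show()"
```

```text
t 11.7 p [0.6012 0.089  0.1344] yhead 93.5 tilt 0.1 F [-0.4  0.2 -3.3] T [ 0.03 -0.    0.03] w 14.2 q [ 0.11  0.2   1.84  0.    1.1  -1.53]
t 11.7 p [0.6012 0.089  0.1344] yhead 93.5 tilt 0.1 F [-0.4  0.2 -3.3] T [ 0.03 -0.    0.03] w 14.2 q [ 0.11  0.2   1.84  0.    1.1  -1.53]
```

Bottom at about z 0.037, below the flange top, with no contact force, so it is entering the slots. I'll continue towards the floor, expecting TCP z of about 0.120.

Request:
arm_command(slide=[[0,0,0.003],[0,0,0.003],[0,0,0.003],[0,0,0.003],[0,0,0.002],[0,0,0.002],[0,0,0],[0,0,0]], angular=[[0,0,0],[0,0,0],[0,0,0],[0,0,0],[0,0,0],[0,0,0],[0,0,0],[0,0,0]], hand=[0.005,0.005,0.005,0.005,0.005,0.005,0.005,0.005])

```text
time: 12.5
tool_pos: [0.603, 0.0892, 0.1201]
tcp_rot: [-0.096, 3.135, 0.003]
wrist_force: [-0.3, -0.7, -2.4]
width: 0.165
```

```bash
python3 -c "
from plan import *
show()"
```

```text
t 12.5 p [0.603  0.0892 0.1201] yhead 93.5 tilt 0.29 F [-0.3 -0.7 -2.4] T [-0.06  0.13  0.01] w 14.1 q [ 0.11  0.22  1.85  0.    1.07 -1.53]
```

Request:
arm_command(slide=[[0.001,0,0.001],[0,0,0.001],[0,0,0.001],[0,0,0.001],[0,0,0],[0,0,0],[0,0,0],[0,0,0]], angular=[[0,0,0],[0,0.2,0],[0,0,0],[0,0,0],[0,0,0],[0,0,0],[0,0,0],[0,0,0]], hand=[0.005,0.005,0.005,0.005,0.005,0.005,0.005,0.005])

```text
time: 13.3
tool_pos: [0.6036, 0.0894, 0.1196]
tcp_rot: [-0.096, 3.135, 0.003]
wrist_force: [-1.5, -0.7, 2.3]
width: 0.166
```

```bash
python3 -c "
from plan import *
show()"
```

```text
t 13.3 p [0.6036 0.0894 0.1196] yhead 93.51 tilt 0.29 F [-1.5 -0.7  2.3] T [-0.13  0.36  0.02] w 14.2 q [ 0.11  0.22  1.85  0.    1.07 -1.53]
```

The floor is reached: TCP z is 0.1196 as predicted and the push-back has changed sign. I'll turn it clockwise.

Request:
arm_command(slide=[[0.001,0,0],[0,0,0],[0,0,0],[0,0,0],[0,0,0],[0,0,0],[0,0,0],[0,0,0]], angular=[[0,0,3],[0,0,4],[0,0,4],[0,0,4],[0,0,4],[0,0,4],[0,0,4],[0,0,0]], hand=[0.005,0.005,0.005,0.005,0.005,0.005,0.005,0.005], squeeze=90)

```text
time: 14.1
tool_pos: [0.6022, 0.089, 0.1197]
tcp_rot: [0.665, 3.067, 0.003]
wrist_force: [-1.2, -0.0, 2.9]
width: 0.154
```

```bash
python3 -c "
from plan import *
show()"
```

```text
t 14.1 p [0.6022 0.089  0.1197] yhead 65.54 tilt 0.21 F [-1.2 -0.   2.9] T [-0.15  0.36 -0.05] w 13.1 q [ 0.11  0.21  1.85  0.    1.07 -1.04]
```

Request:
arm_command(slide=[[0,0,0],[0,0,0],[0,0,0],[0,0,0],[0,0,0],[0,0,0],[0,0,0],[0,0,0]], angular=[[0,0,5],[0,0,5],[0,0,5],[0,0,5],[0,0,5],[0,0,5],[0,0,5],[0,0,5]], hand=[0.005,0.005,0.005,0.005,0.005,0.005,0.005,0.005])

```text
time: 14.9
tool_pos: [0.6012, 0.0887, 0.1197]
tcp_rot: [1.689, 2.648, 0.001]
wrist_force: [-1.1, 0.9, 2.8]
width: 0.154
```

```bash
python3 -c "
from plan import *
show()"
```

```text
t 14.9 p [0.6012 0.0887 0.1197] yhead 24.93 tilt 0.06 F [-1.1  0.9  2.8] T [0.08 0.47 0.09] w 13.1 q [ 0.11  0.21  1.85 -0.    1.08 -0.33]
```

Request:
arm_command(slide=[[0,0,0],[0,0,0],[0,0,0],[0,0,0],[0,0,0],[0,0,0],[0,0,0],[0,0,0]], angular=[[0,0,4],[0,0,4],[0,0,4],[0,0,3],[0,0,2],[0,0,2],[0,0,1],[0,0,0]], hand=[0.005,0.005,0.005,0.005,0.005,0.005,0.005,0.005])

```text
time: 15.7
tool_pos: [0.5988, 0.0898, 0.1196]
tcp_rot: [-2.121, -2.311, 0.003]
wrist_force: [-1.4, -0.9, 2.8]
width: 0.152
```

```bash
python3 -c "
from plan import *
show()"
```

```text
t 15.7 p [0.5988 0.0898 0.1196] yhead 4.91 tilt 0.27 F [-1.4 -0.9  2.8] T [0.   0.56 0.11] w 12.9 q [0.11 0.21 1.85 0.   1.08 0.02]
```

Turned 88.6° so far. I'll check that the cartridge followed before releasing.

```bash
python3 -c "
from plan import *
cv2.imwrite('pics/scene5.png',bot.read_camera('scene')[:,:,::-1])
b=cv2.imread('pics/scene5.png')[150:280,290:420]
cv2.imwrite('pics/j5.png',cv2.resize(b,None,fx=4.5,fy=4.5,interpolation=2))"
```

```text
(no output)
```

View pics/j5.png

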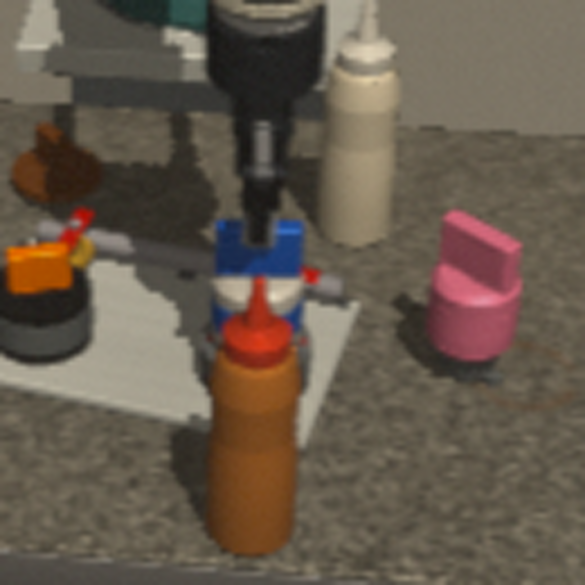

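The bar now lies across the view at crop (258,250), so the cartridge turned with the gripper and sits low in the head. I'll release and rise straight up.

Request:
arm_command(slide=[[0,0,0],[0,0,0],[0,0,0],[0,0,0],[0,0,0],[0,0,0],[0,0,-0.005],[0,0,-0.01]], angular=[[0,0,0],[0,0,0],[0,0,0],[0,0,0],[0,0,0],[0,0,0],[0,0,0],[0,0,0]], hand=[0.05,0.05,0.05,0.05,0.05,0.05,0.05,0.05])

```text
time: 16.55
tool_pos: [0.5991, 0.0894, 0.1323]
tcp_rot: [-2.12, -2.313, 0.004]
wrist_force: [-0.7, -0.3, 1.0]
width: 0.585
```

Request:
arm_command(slide=[[0,0,-0.015],[0,0,-0.02],[0,0,-0.025],[0,0,-0.03],[0,0,-0.03],[0,0,-0.03],[0,0,-0.02],[0,0,0]], angular=[[0,0,0],[0,0,0],[0,0,0],[0,0,0],[0,0,0],[0,0,0],[0,0,0],[0,0,0]], hand=[0.05,0.05,0.05,0.05,0.05,0.05,0.05,0.05])

```text
time: 17.35
tool_pos: [0.6013, 0.0895, 0.3227]
tcp_rot: [2.119, 2.313, 0.012]
wrist_force: [0.2, -0.2, 0.3]
width: 0.585
```

```bash
python3 -c "
from plan import *
show()"
```

```text
t 17.35 p [0.6013 0.0895 0.3227] yhead 5.0 tilt 0.49 F [ 0.2 -0.2  0.3] T [ 0.01  0.03 -0.03] w 50.0 q [0.11 0.08 1.62 0.   1.43 0.02]
```

Request:
arm_command(slide=[[0.02,0,0],[0.035,0,0],[0.035,0,0],[0.035,0,0],[0.035,0,0],[0.035,0,0],[0.03,0,0],[0,0,0]], angular=[[0,0,0],[0,0,0],[0,0,0],[0,0,0],[0,0,0],[0,0,0],[0,0,0],[0,0,0]], hand=[0.05,0.05,0.05,0.05,0.05,0.05,0.05,0.05])

```text
time: 18.15
tool_pos: [0.5798, 0.3193, 0.3217]
tcp_rot: [2.124, 2.307, 0.01]
wrist_force: [-0.0, -0.3, -0.3]
width: 0.586
```

```bash
python3 -c "
from plan import *
show()
for n in('top','scene'): cv2.imwrite(f'pics/{n}6.png',bot.read_camera(n)[:,:,::-1])
a=cv2.imread('pics/top6.png')[160:260,240:380]
cv2.imwrite('pics/j6a.png',cv2.resize(a,None,fx=5.5,fy=5.5,interpolation=2))
b=cv2.imread('pics/scene6.png')[150:280,270:400]
cv2.imwrite('pics/j6b.png',cv2.resize(b,None,fx=4.5,fy=4.5,interpolation=2))"
```

```text
t 18.15 p [0.5798 0.3193 0.3217] yhead 4.74 tilt 0.49 F [-0.  -0.3 -0.3] T [ 0.02 -0.03  0.01] w 50.0 q [ 0.47  0.19  1.5  -0.    1.44  0.39]
```

View pics/j6a.png

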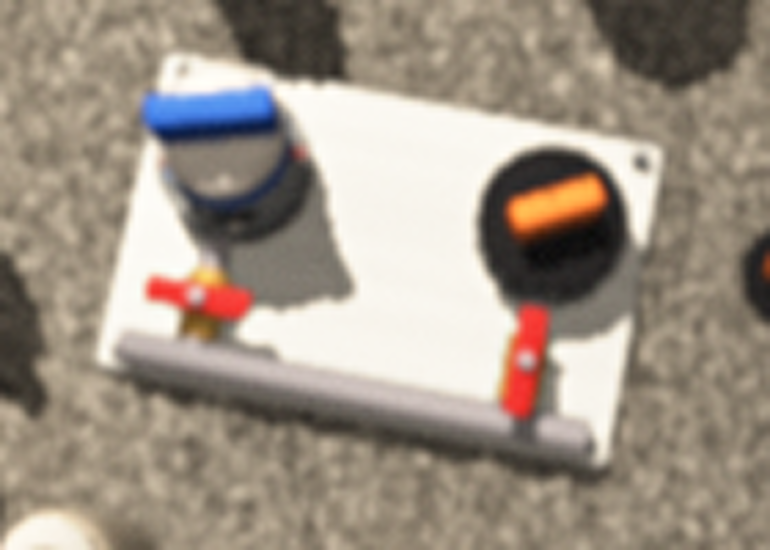

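View pics/j6b.png

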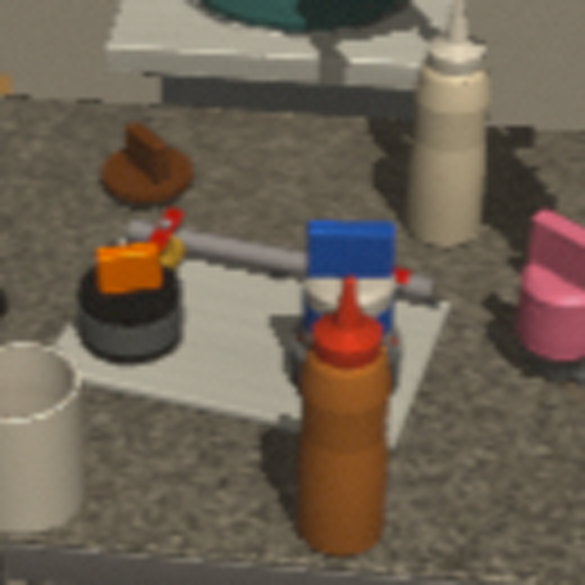

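The cartridge stands upright in head_b with its bar across (top crop (212,113)) in line with the red dots, and the cap is untouched. A numeric check follows.

Run:
```python
from plan import *
f=lambda x,y:(240+(x+.5)/5.5-.5,160+(y+.5)/5.5-.5)
# bar top face corners in top crop (excl. front face)
for z in (.139,.144):
    L=onz('top',f(146,110),z);R_=onz('top',f(274,106),z);print(z,(L+R_)/2,np.linalg.norm(L-R_),np.degrees(np.arctan2(*(L-R_)[[1,0]])))
b=blobs(mask('pics/top6.png',(100,120,60),(130,255,255),(260,170,300,205)));print(b)
print(tri((278.2,179.5),(270+350/4.5-.5,150+223/4.5-.5)))
for n in('top','scene'):
    d=cv2.absdiff(cv2.imread(f'pics/{n}0.png'),cv2.imread(f'pics/{n}6.png')).max(2)
    for nm,X in dict(red=[.735,.097,.18],mug=[.719,-.109,.1],white=[.4,.148,.18],cap=[.5687,-.0673,.088]).items():
        u=proj(n,np.array(X)).astype(int);print(n,nm,u,d[u[1]-8:u[1]+9,u[0]-8:u[0]+9].mean().round(1),end='; ')
    print()
    u=(446,230) if n=='top' else (221,203);print('basket',d[u[1]-8:u[1]+9,u[0]-8:u[0]+9].mean())
```

```text
0.139 [0.6014153  0.08896479 0.139     ] 0.0569982916813357 91.79283604861904
0.144 [0.60015535 0.0883861  0.144     ] 0.056683654757657076 91.79283604861905
[([266, 176, 24, 9, 159], [277.82, 180.49], [array([277.6, 180.5]), array([ 7.2, 23.1]), np.float64(84.3)])]
(array([0.5993516 , 0.08937134, 0.14373298]), np.float64(0.004001616481100777))
top red [273 121] 11.6; top mug [356 139] 10.0; top white [247 261] 25.6; top cap [340 196] 8.8; 
basket 12.892733564013842
scene red [345 217] 46.9; scene mug [274 230] 3.0; scene white [369 155] 11.8; scene cap [297 204] 3.1; 
basket 2.847750865051903
```

Run:
```python
from plan import *
for k in (0,6): print(*[b[1] for b in blobs(mask(f'pics/scene{k}.png',(5,150,40),(16,255,255),(325,235,365,280)),50)], *[b[:2] for b in blobs(mask(f'pics/scene{k}.png',(15,20,110),(35,110,255),(355,160,385,205)),80)])
bot.finish_job(); print(bot.read_state()['time'])
```

```text
[345.62, 253.06] ([355, 160, 30, 45, 815], [370.83, 177.63])
[345.58, 253.0] ([355, 160, 30, 45, 810], [370.71, 177.51])
the job is handed in; nothing more can be done
the job is handed in; nothing more can be done
```

The fresh cartridge is fitted and locked in the head whose valve is shut. That was head_b, the uncapped one, so the dust cap stayed on head_a. I handed the job in after about 18 s of the 72 s allowed; no verdict is reported.

- **Fit:** I lowered the cartridge through the slots until it stood on the chamber floor. The tool stopped at 0.1196 m, where I expected about 0.120 m. I then turned it 88.6° clockwise, released it and moved the arm clear.
- **Last checks:** The top of the grip bar is at (0.600, 0.089, 0.144), which puts the cartridge on the head axis to within about 1–2 mm and fully home. The bar measures about 88° from the slots, against the 65° needed. It looks upright in both views.
- **Bystanders:** Both sauce bottles are within 0.2 pixel of where they started in the scene view. The mug, basket and cap areas of that view are almost unchanged.
- **Disagreements:** The two cameras disagree by about 4 mm in y. I corrected for this by comparing positions within one view. I did not feel a clear end stop when turning, so the 88° comes from the arm angle and the picture. Picture differences in the top view were larger around the white bottle; I took them for the arm's shadow.

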